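# Trace a safety strip with the fingertips to test it

### The arm

A 6-joint arm with a two-finger parallel gripper is mounted at the origin on a cart in front of the work surface, level with it; the furniture and walls round the work are solid. World frame = base frame: x ahead of the robot, y to its left, z up, the work surface at z = 0. Lengths are in m, angles in rad, forces in N, time in s.
With the tool pointing down it reaches from about 0.4 to 0.925 m from the base axis. Payload 12.5 kg.
Tool frame: the origin (TCP) lies midway between the tips of the shut fingers; the grasp point (between the pads) lies behind it (bot.tcp_to_grasp is the z of the grasp point in the tool frame, in m); z points along the fingers, y is the line along which they close (so a half turn about z gives the same grasp; the last joint's range is limited). The gripper opens to 95 mm and grips with 3 to 60 N. Pads are 20 mm wide; open, the fingers measure 119 mm over their backs; the gripper's body (75 mm by 180 mm) begins 59 mm behind the grasp point.
Start: joints at [-1.215, 0.491, 1.559, -0, 1.092, -0.106], TCP at [0.278, -0.56, 0.215] pointing down, gripper open.
Joint ranges: [-3.1, 3.1], [-0.84, 2.19], [0.05, 2.79], [-1.13, 4.28], [0.06, 2.93], [-2.69, 2.69]. Speed limits (rad/s): [2.22, 2.22, 2.79, 3.14, 3.14, 3.14].

### API

Orientations are given as [roll, pitch, yaw] about the fixed x, y, z axes, in that order (R = Rz(yaw) Ry(pitch) Rx(roll)).
In Python, from rig import bot gives the robot as it stands. The module is installed in compiled form; this text tells all that it offers.
- The arm moves only by the tool send_rows, never from a script. Its arguments are lists of equal length, an entry for each row: "translation": the shift along the tool's x, y, z in m, a list of three; "twist": the turn, a rotation vector about the tool's x, y, z in rad, a list of three; "fingers": the opening, from -1 (shut) to 1 (fully open). In form: {"translation": [[dx, dy, dz], ...], "twist": [[ax, ay, az], ...], "fingers": [fingers, ...]}. A call has 1 to 20 rows; each row shifts and turns the commanded pose from where the row before left it, along the tool's axes as they then stand; what a row does not reach is not made up. A row lasts 1/12 s, in which the tool goes at most 41.7 mm and 7.16 degrees, less where a joint would pass 70% of its speed; a pose out of reach is approached as far as the arm can. A call with a gripper value outside its range is refused whole. The fingers move at their own pace and stop on an object; the grip force is fixed at half the most. Time passes only in rows, so rows that do not move let the fingers close. It gives the time, the measured TCP pose, the force, the opening and the grip force at its end, in the units of the state.
- bot.get_obs(): the state, without advancing time (a new reading comes with each control period).
- bot.grab_frame(name): name is "scene" or "top"; returns (picture, depth): 480x640x3 uint8, red, green, blue; 480x640 float32, m along the optical axis (not along the pixel's ray), 0 where there is no reading.
- bot.calibration(name): a dict with "mtx" (3x3 intrinsics, pixels), "R" (3x3) and "t" (3): a world point X has camera coordinates R X + t. Camera axes: x right, y down, z forward; pixel columns grow to the right and rows downward; lengths in m; the calibration is good to about 2 mm. A picture is of the moment at which its call begins. calibration takes no time and is no camera call.
- bot.job_done(): hands the job in; it is judged then, once.
Trained networks look in the newest picture that a camera, given by its name, has taken for a name from the list of things; names that differ only in an ending like _2 or _b are one class to them, and where a whole thing is asked for, a point or a joint stands for the part that bears it (a point fixed in the world has none). Each returns a list of dicts, best first, with "p" (0 to 1); they miss things now and then, are a little off and sometimes report something else, mostly with a low value. They report only what shows in the picture. A call takes as long as a camera call. They do not tell look-alikes from the thing itself.
- bot.cut_out(camera, target): "mask" (480x640 bool, what is visible of it) and "bbox" ([left, top, right, bottom] in pixels, round what is visible of it).
- bot.landmark_of(camera, target): "xy" ([column, row] in pixels: a listed point, or the origin of a listed thing).
The state is a dict: "t": time; "q": joint angles; "dq": joint speeds; "effort": joint torques, N m; "tool_pos": TCP position; "orientation": TCP orientation; "contact_force": force on the tool from outside, world axes, zero at the start; "ft_torque": the same for the moment, N m; "opening": finger opening in m; "grasp_force": force on a finger pad.
Only numpy, scipy, OpenCV 4.12 (cv2) and the standard library are available. Lean on these libraries where they do the work, as an engineer would, in place of code of your own. Each camera call takes 0.05 s, during which the arm holds its last target. There are 200 camera calls.

### The job

Test the pressure-sensitive safety strip that stands on the bench: with closed fingertips press its rubber cap down partway at the end beside the connector box, then keep it pressed while you slide the fingertips along the whole strip, round both bends, to the plain end, and lift well clear so that the cap springs back up. Press lightly: the cap must never be pushed down to its stop. Only touch the strip - do not lift or shift the unit, and leave the small parts that lie round it where they are.

Things in the scene. Friction and masses are not known exactly. Their poses are not given: they have to be found in the camera images.
- edge_rail: The strip unit: a loose Z-shaped rail, about 2 kg, 64 mm tall: steel foot 44 mm wide, aluminium profile 24 mm wide, black rubber cap on top. Origin at the centre of its underside, z up. From above the cap's centre line runs, in its own x, y in mm, from (-82,-35) straight to the first bend (-20,-35), slanting to the second bend (20,35), then straight to the plain end (82,35).
- connector (a point): Centre of the top of the grey connector box (34 x 36 mm, 46 mm tall, round plug socket on its outer face) that stands on the unit just past the start end of the cap, on the first leg's line. The other end of the unit has no box.
- edge_strip (a joint): How far the rubber cap is pressed down, in m: 0 = up, 0.014 = on its stop. The cap (22 mm wide, flat top 64 mm above the bench when up) moves straight down as one piece, on springs: about 2 N starts it, then 0.7 N more for each mm (about 6 N at 6 mm). It counts as pressed beyond 2 mm and as bottomed beyond 12 mm; it springs back when released.
- mark_start (a point): Point on the cap's top face, on its centre line, 12 mm inside the end beside the connector box; moves with the cap.
- mark_bend1 (a point): Point on the cap's top face at the first bend, 50 mm from mark_start.
- mark_middle (a point): Point on the cap's top face half-way along the slanting middle leg, 40 mm from either bend.
- mark_bend2 (a point): Point on the cap's top face at the second bend, 50 mm from mark_end.
- mark_end (a point): Point on the cap's top face, on its centre line, about 12 mm before the straight edge of the plain end (which has a rounded nose of 11 mm beyond).
- relay: Bystander: yellow relay block, 28 x 50 x 26 mm, loose on the bench in one hollow of the Z; origin at the centre of its underside.
- terminal: Bystander: green terminal block, 20 x 40 x 18 mm, loose in the other hollow of the Z; origin at the centre of its underside.
- battery: Bystander: black and copper-coloured block battery, 27 x 64 x 17 mm, lying loose beside the unit; origin at the centre of its underside.
Not all that is in view belongs to the job. There is more than one size of the edge_rail; the job needs the larger.

How it is judged:
On the way, in this order (a step that is already met when the one before it is completed fails the run):
1. The fingertips hold the cap pressed (more than 2 mm) at the connector-box end, within 15 mm of mark_start (horizontal distance between the grasp point and mark_start below 0.015 m and value of joint edge_strip above 0.002 m and contact force between the fingers and edge_strip above 0.5 N), for 0.1 s.
2. The fingertips hold the cap pressed (more than 2 mm) at the first bend, within 15 mm of mark_bend1 (horizontal distance between the grasp point and mark_bend1 below 0.015 m and value of joint edge_strip above 0.002 m and contact force between the fingers and edge_strip above 0.5 N), for 0.1 s.
3. The fingertips hold the cap pressed (more than 2 mm) at the middle of the slanting leg, within 15 mm of mark_middle (horizontal distance between the grasp point and mark_middle below 0.015 m and value of joint edge_strip above 0.002 m and contact force between the fingers and edge_strip above 0.5 N), for 0.1 s.
4. The fingertips hold the cap pressed (more than 2 mm) at the second bend, within 15 mm of mark_bend2 (horizontal distance between the grasp point and mark_bend2 below 0.015 m and value of joint edge_strip above 0.002 m and contact force between the fingers and edge_strip above 0.5 N), for 0.1 s.
5. The fingertips hold the cap pressed (more than 2 mm) near the plain end, within 15 mm of mark_end (horizontal distance between the grasp point and mark_end below 0.015 m and value of joint edge_strip above 0.002 m and contact force between the fingers and edge_strip above 0.5 N), for 0.1 s.
At the end, for the whole second after the job is handed in: The cap is up again (pressed less than 1 mm), the unit stands level and at rest within 15 mm of where it was, and the relay, terminal block and battery are at rest within 10 mm of where they were (value of joint edge_strip below 0.001 m and distance of edge_rail from where it was at the start of the episode below 0.015 m and angle between edge_rail's own z axis and vertical below 0.05 rad and linear speed of each of edge_rail, relay, terminal, battery below 0.01 m/s and distance of each of relay, terminal, battery from where it was at the start of the episode below 0.01 m); the robot touches nothing.
It fails at once if The cap is pushed down to its stop (more than 12 mm) (value of joint edge_strip above 0.012 m).
It fails at once if The fingertips leave the cap and hop along between the ends (cap pressed less than 1 mm while the fingers are over the middle 90 mm of the unit, within about 20 mm above the cap) (x of the grasp point in the frame of edge_rail between -0.045 and 0.045 m and y of the grasp point in the frame of edge_rail between -0.06 and 0.06 m and height (world z) of the grasp point below 0.103 m and value of joint edge_strip below 0.001 m).
It fails at once if The unit is lifted or shifted (more than 15 mm) or tipped (distance of edge_rail from where it was at the start of the episode above 0.015 m or height (world z) of edge_rail above 0.008 m or angle between edge_rail's own z axis and vertical above 0.1 rad).
It fails at once if A small part is moved or lifted by more than 10 mm (distance of any of relay, terminal, battery from where it was at the start of the episode above 0.01 m).
It also fails if it takes over 43 s, if anything falls off the work surface, if the arm or the gripper's body presses on something with over 40 N, if the wrist force passes 120 N, or if a joint passes its speed limit or range.

## Working session

There is one attempt and no reset: what is moved stays moved. The work goes in short steps, Python scripts to look and compute and a tool call to move; the robot and the scene stay as the last step left them, time stands still between calls to the robot, and variables do not carry over. Pictures are saved under pics/ and viewed, at most 10 in all, crops included, and the job is handed in when it is done.

Besides the shell and the picture viewer there is one more tool, called after "Call:" as name(argument=value, ...) on one line, values as JSON. send_rows: Moves the arm, as the interface text tells. Its arguments: {"type":"object","properties":{"translation":{"type":"array","items":{"type":"array","items":{"type":"number"}}},"twist":{"type":"array","items":{"type":"array","items":{"type":"number"}}},"fingers":{"type":"array","items":{"type":"number"}}},"required":["translation","twist","fingers"]}

```bash
mkdir -p pics; python3 - <<'E'
from rig import bot
import cv2,numpy as np
for c in("top","scene"):
    im,d=bot.grab_frame(c); np.save(f"{c}_d.npy",d); cv2.imwrite(f"pics/{c}0.png",im[:,:,::-1])
    K=bot.calibration(c); M,R,t=K["mtx"],K["R"],K["t"]
    print(c,-R.T@t)
    def w(u,v,d): return R.T@(np.linalg.inv(M)@[u,v,1]*d-t)
    for n in["edge_rail","connector","mark_start","mark_bend1","mark_middle","mark_bend2","mark_end","relay","terminal","battery"]:
        for r in bot.landmark_of(c,n)[:3]:
            u,v=r["xy"]; z=d[int(v),int(u)]; print(n,round(r["p"],2),np.round(r["xy"]),np.round(w(u,v,z),3))
print(bot.tcp_to_grasp,bot.get_obs())
E
```

```text
top [0.39772627 0.38957697 0.92221744]
edge_rail 0.76 [332. 255.] [0.467 0.36  0.063]
edge_rail 0.64 [226. 294.] [0.403 0.539 0.041]
connector 0.58 [379. 290.] [0.409 0.281 0.046]
connector 0.57 [196. 324.] [0.352 0.59  0.03 ]
connector 0.36 [307. 246.] [0.482 0.401 0.063]
mark_start 0.94 [200. 323.] [0.355 0.581 0.042]
mark_start 0.59 [374. 276.] [0.432 0.289 0.062]
mark_bend1 0.97 [355. 256.] [0.467 0.321 0.061]
mark_bend1 0.78 [309. 251.] [0.473 0.399 0.063]
mark_bend1 0.6 [223. 277.] [0.431 0.544 0.045]
mark_middle 0.7 [223. 294.] [0.402 0.543 0.044]
mark_middle 0.6 [334. 250.] [0.476 0.356 0.063]
mark_bend2 0.97 [355. 256.] [0.467 0.321 0.061]
mark_bend2 0.78 [309. 251.] [0.473 0.399 0.063]
mark_bend2 0.6 [223. 277.] [0.431 0.544 0.045]
mark_end 0.9 [243. 268.] [0.447 0.51  0.041]
mark_end 0.76 [293. 227.] [0.514 0.425 0.062]
relay 0.6 [329. 298.] [0.397 0.364 0.025]
relay 0.33 [308. 251.] [0.474 0.399 0.063]
relay 0.25 [378. 294.] [0.404 0.282 0.046]
terminal 0.85 [332. 216.] [0.54  0.358 0.016]
battery 0.93 [386. 243.] [0.493 0.263 0.017]
scene [0.95067975 0.92458216 0.6570004
[... 993 characters left out ...]
0188 {'t': 1.1, 'q': array([-1.21460727e+00,  4.90898611e-01,  1.55890423e+00,  2.95769149e-06,
        1.09174851e+00, -1.05578160e-01]), 'dq': array([-1.27615406e-03, -7.86678151e-05, -9.18557526e-04,  3.59155654e-04,
       -1.58881927e-03, -2.10377560e-03]), 'effort': array([-3.42627711e-03, -6.12487864e+01, -2.58431786e+01,  6.92204735e-02,
        4.45953151e-02, -2.62622461e-05]), 'tool_pos': array([ 0.27849083, -0.5595272 ,  0.21466035]), 'orientation': array([3.14155130e+00, 1.74249730e-06, 4.61765855e-01]), 'contact_force': array([ 0.76014899,  0.14329726, -0.22677408]), 'ft_torque': array([-0.01676305, -0.01290142, -0.0390526 ]), 'grasp_force': 0.0, 'opening': 0.09517640782371388}
```

```bash
python3 - <<'E'
from rig import bot
import cv2,numpy as np
from scipy.optimize import minimize
d=np.load("top_d.npy");K=bot.calibration("top"); M,R,t=K["mtx"],K["R"],K["t"]
v,u=np.mgrid[150:350,250:450]; z=d[150:350,250:450]
P=(np.linalg.inv(M)@np.stack([u.ravel(),v.ravel(),np.ones(u.size)])*z.ravel()-t[:,None]); P=(R.T@P).T
s=P[(P[:,2]>.055)&(P[:,2]<.075)]; print(len(s),np.median(s[:,2]))
C=np.array([[-82,-35],[-20,-35],[20,35],[82,35]])/1e3
def tmpl(S):
    D=[]
    for a,b in zip(C,C[1:]):
        f=np.clip((S-a)@(b-a)/((b-a)@(b-a)),0,1); D.append(np.linalg.norm(S-a-f[:,None]*(b-a),axis=1))
    return np.min(D,0)
# grid of centreline samples for coverage
L=np.concatenate([a+(b-a)*np.linspace(0,1,40)[:,None] for a,b in zip(C,C[1:])])
from scipy.spatial import cKDTree
T=cKDTree(s[:,:2])
def cost(p):
    c,n=np.cos(p[2]),np.sin(p[2]); Q=np.array([[c,-n],[n,c]])
    S=(s[:,:2]-p[:2])@Q
    return np.mean(np.minimum(tmpl(S),.04)**2)+np.mean(T.query(L@Q.T+p[:2])[0]**2)
best=min((minimize(cost,[.475,.36,a],method="Nelder-Mead",options=dict(xatol=1e-5,fatol=1e-10)) for a in np.linspace(-3,3,13)),key=lambda r:r.fun)
# start end = connector side
p=best.x
def W(q):
    c,n=np.cos(p[2]),np.sin(p[2]); return np.array([[c,-n],[n,c]])@q+p[:2]
print(p,best.fun)
N=dict(conn=[-.1,-.035],start=[-.07,-.035],b1=[-.02,-.035],mid=[0,0],b2=[.02,.035],end=[.07,.035])
im=cv2.imread("pics/top0.png")[150:350,200:450]; im=cv2.resize(im,None,fx=3,fy=3)
for k,q in N.items():
    w=W(np.array(q)); x=M@(R@[*w,.064]+t); x=x[:2]/x[2]; print(k,np.round(w,4),np.round(x))
    cv2.circle(im,tuple(int(i) for i in (x-[200,150])*3),4,(0,0,255),1)
cv2.imwrite("pics/crop.png",im)
E
```

```text
1669 0.06381303654357619
[ 0.47318832  0.35807745 -2.59862698] 4.1647353944717125e-05
conn [0.5407 0.4397] [284. 211.]
start [0.515  0.4242] [293. 227.]
b1 [0.4722 0.3984] [309. 252.]
mid [0.4732 0.3581] [333. 252.]
b2 [0.4741 0.3178] [357. 251.]
end [0.4313 0.2919] [373. 277.]
```

View pics/crop.png

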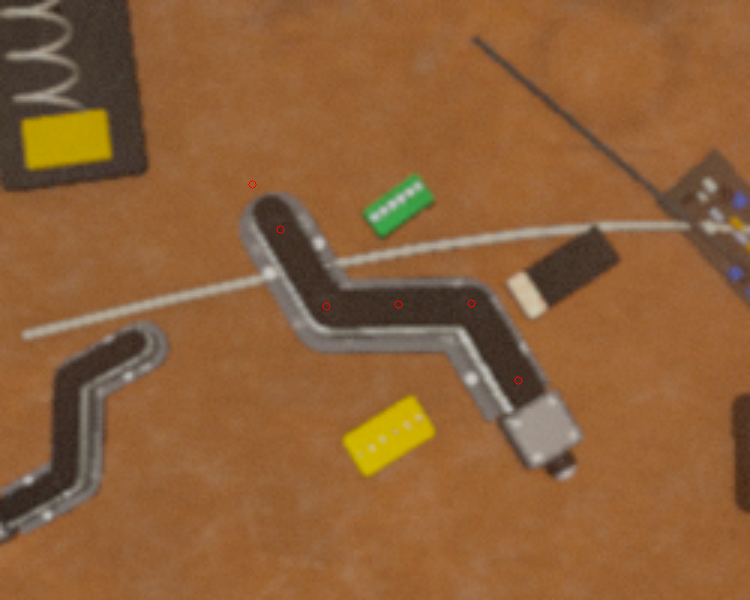

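View pics/scene0.png

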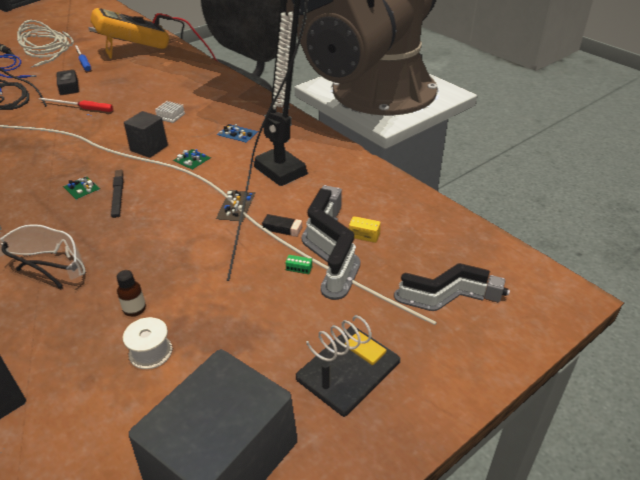

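```bash
python3 - <<'E'
from rig import bot
import numpy as np
G={}
for c in("scene","top"):
    d=np.load(c+"_d.npy");K=bot.calibration(c); M,R,t=K["mtx"],K["R"],K["t"]
    v,u=np.mgrid[0:480,0:640]
    P=(R.T@(np.linalg.inv(M)@np.stack([u.ravel(),v.ravel(),np.ones(u.size)])*d.ravel()-t[:,None])).T
    P=P[d.ravel()>0]
    for p in P[(P[:,2]>.07)&(np.abs(P[:,1])<.7)&(P[:,0]<1)]:
        k=(c,*np.floor(p[:2]/.05).astype(int)); g=G.setdefault(k,[]); g.append(p[2])
for k in sorted(G):
    if len(G[k])>4: print(k[0],round(k[1]*.05,2),round(k[2]*.05,2),len(G[k]),np.round([min(G[k]),max(G[k])],2))
E
```

```text
scene -0.15 0.0 21 [0.17 0.19]
scene -0.1 0.0 135 [0.07 0.21]
scene -0.1 0.05 13 [0.11 0.21]
scene -0.05 0.05 593 [0.07 0.23]
scene 0.0 0.0 5 [0.09 0.12]
scene 0.0 0.05 1216 [0.07 0.24]
scene 0.05 0.0 219 [0.07 0.12]
scene 0.05 0.05 445 [0.07 0.25]
scene 0.05 0.1 84 [0.16 0.23]
scene 0.1 0.05 50 [0.24 0.26]
scene 0.1 0.1 549 [0.15 0.27]
scene 0.15 0.1 893 [0.14 0.28]
scene 0.15 0.15 21 [0.18 0.21]
scene 0.2 0.0 27 [0.14 0.27]
scene 0.2 0.05 1559 [0.12 0.28]
scene 0.2 0.1 2137 [0.13 0.29]
scene 0.2 0.15 114 [0.17 0.23]
scene 0.25 -0.65 26 [0.07 0.08]
scene 0.25 -0.6 9 [0.07 0.08]
scene 0.25 -0.05 58 [0.24 0.27]
scene 0.25 0.0 739 [0.14 0.28]
scene 0.25 0.05 339 [0.14 0.28]
scene 0.3 -0.65 62 [0.07 0.09]
scene 0.3 -0.6 94 [0.07 0.09]
scene 0.3 0.05 47 [0.23 0.31]
scene 0.3 0.1 311 [0.24 0.32]
scene 0.35 -0.7 10 [0.09 0.11]
scene 0.35 -0.65 99 [0.09 0.11]
scene 0.35 -0.6 246 [0.07 0.11]
scene 0.35 0.05 265 [0.11 0.31]
scene 0.35 0.1 1888 [0.07 0.29]
scene 0.4 -0.7 28 [0.08 0.11]
scene 0.4 -0.65 131 [0.08 0.12]
scene 0.4 -0.6 304 [0.07 0.11]
scene 0.4 0.05 57 [0.07 0.11]
scene 0.4 0.1 43
[... 1274 characters left out ...]
08]
top 0.6 0.5 57 [0.07 0.11]
top 0.6 0.55 78 [0.07 0.11]
top 0.65 0.5 10 [0.09 0.1 ]
top 0.65 0.55 71 [0.08 0.11]
top 0.7 0.5 328 [0.07 0.1 ]
top 0.7 0.55 498 [0.07 0.1 ]
top 0.75 0.25 107 [0.07 0.08]
top 0.75 0.45 215 [0.07 0.1 ]
top 0.75 0.5 856 [0.07 0.1 ]
top 0.75 0.55 847 [0.09 0.1 ]
top 0.75 0.6 130 [0.09 0.1 ]
top 0.8 -0.15 8 [0.07 0.09]
top 0.8 0.45 14 [0.07 0.1 ]
top 0.8 0.5 794 [0.07 0.1 ]
top 0.8 0.55 828 [0.09 0.1 ]
top 0.8 0.6 338 [0.09 0.1 ]
top 0.85 -0.2 125 [0.07 0.12]
top 0.85 -0.15 936 [0.07 0.13]
top 0.85 -0.1 879 [0.07 0.13]
top 0.85 -0.05 475 [0.07 0.13]
top 0.85 0.5 474 [0.07 0.1 ]
top 0.85 0.55 485 [0.09 0.1 ]
top 0.85 0.6 182 [0.09 0.1 ]
top 0.9 -0.05 42 [0.07 0.1 ]
```

View pics/top0.png

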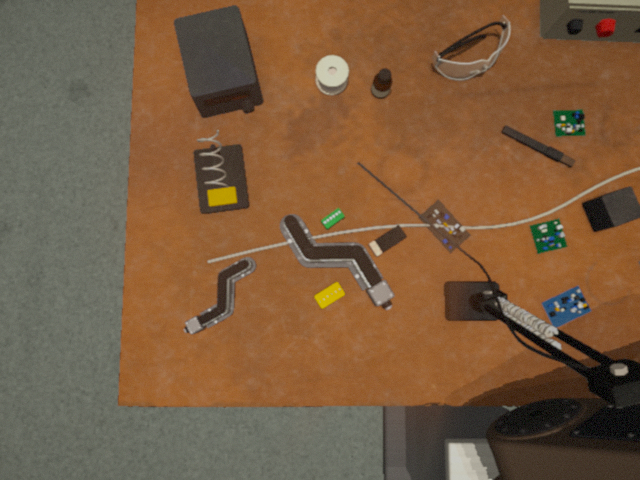

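```bash
python3 - <<'E'
from rig import bot
import numpy as np,cv2
a=cv2.imread("pics/top0.png")[270:480,430:640]; b=cv2.imread("pics/scene0.png")[0:200,200:400]
cv2.imwrite("pics/lamp.png",np.hstack([cv2.resize(a,(400,400)),cv2.resize(b,(400,400))]))
for c,pts in(("top",[(490,298),(520,310),(520,320),(550,340),(550,355),(580,350),(580,375),(600,350),(600,380),(610,385),(620,370),(635,355),(635,385),(635,400),(540,420),(600,430),(635,470)]),("scene",[(278,150),(277,120),(272,90),(285,60),(290,30),(288,3),(280,3),(270,60),(250,20),(250,60),(215,30),(350,40),(320,10)])):
    d=np.load(c+"_d.npy");K=bot.calibration(c); M,R,t=K["mtx"],K["R"],K["t"]
    for u,v in pts: print(c,u,v,np.round(R.T@(np.linalg.inv(M)@[u,v,1]*d[v,u]-t),3))
E
```

```text
top 490 298 [0.397 0.116 0.115]
top 520 310 [0.381 0.109 0.215]
top 520 320 [0.368 0.114 0.223]
top 550 340 [0.346 0.101 0.281]
top 550 355 [0.336 0.133 0.351]
top 580 350 [0.339 0.09  0.33 ]
top 580 375 [ 0.263 -0.076 -0.001]
top 600 350 [ 0.306 -0.113  0.   ]
top 600 380 [0.32  0.119 0.423]
top 610 385 [0.318 0.117 0.435]
top 620 370 [0.33  0.101 0.426]
top 635 355 [ 0.298 -0.175 -0.001]
top 635 385 [0.319 0.097 0.441]
top 635 400 [0.305 0.097 0.439]
top 540 420 [0.239 0.094 0.226]
top 600 430 [0.247 0.061 0.309]
top 635 470 [0.225 0.065 0.378]
scene 278 150 [0.4   0.12  0.051]
scene 277 120 [0.395 0.116 0.111]
scene 272 90 [-0.121 -0.656 -0.289]
scene 285 60 [0.364 0.107 0.214]
scene 290 30 [0.349 0.105 0.263]
scene 288 3 [ 0.271 -0.004  0.263]
scene 280 3 [-0.157 -0.631  0.003]
scene 270 60 [-0.146 -0.693 -0.201]
scene 250 20 [-0.13  -0.771 -0.082]
scene 250 60 [-0.795 -1.85  -0.775]
scene 215 30 [-0.103 -0.966 -0.167]
scene 350 40 [0.227 0.124 0.219]
scene 320 10 [0.244 0.058 0.26 ]
```

View pics/lamp.png

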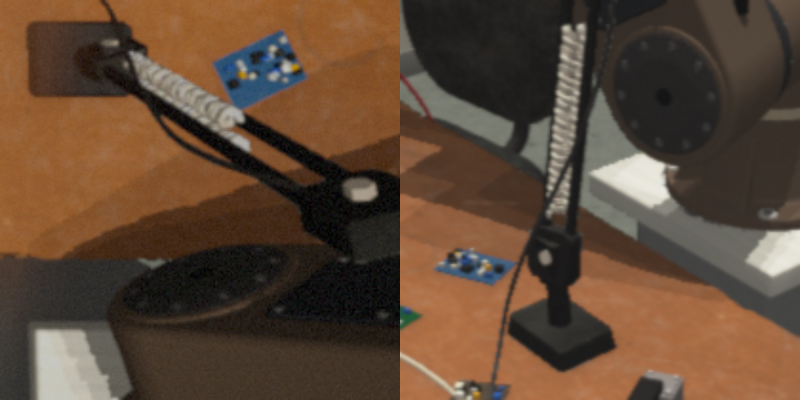

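Call:
send_rows(translation=[[0,0,-0.04],[0,0,-0.04],[0,0,-0.04],[0,0,-0.04],[0,0,-0.04],[0,0,-0.04],[0,0,0]], twist=[[0,0,0],[0,0,0],[0,0,0],[0,0,0],[0,0,0],[0,0,0],[0,0,0]], fingers=[-1,-1,-1,-1,-1,-1,-1])

```text
t: 1.68
tool_pos: [0.2787, -0.56, 0.4631]
orientation: [3.13, 0.001, 0.462]
contact_force: [-0.5, -0.1, 1.6]
opening: 0.0537
grasp_force: 0.0
```

```bash
python3 -c "
from rig import bot
o=bot.get_obs();print(o['t'],o['q'],o['tool_pos'],o['orientation'],o['contact_force'])"
```

```text
1.6833 [-1.21455966e+00  3.58209785e-01  1.13557349e+00  1.27670393e-05
  1.63603322e+00 -1.05625328e-01] [ 0.27869861 -0.55999285  0.46305512] [3.12988078e+00 1.22886193e-03 4.61855708e-01] [-0.49501094 -0.13579333  1.5546753 ]
```

Call:
send_rows(translation=[[0,-0.04,0],[0,-0.04,0],[0,-0.04,0],[0,-0.04,0],[0,0,0]], twist=[[0,0,0],[0,0,0],[0,0,0],[0,0,0],[0,0,0]], fingers=[-1,-1,-1,-1,-1])

```text
t: 2.1
tool_pos: [0.2052, -0.4112, 0.4561]
orientation: [3.14, 0.0, 0.462]
contact_force: [-0.1, -0.1, 0.9]
opening: 0.0205
grasp_force: 0.0
```

```bash
python3 -c "
from rig import bot;import cv2
o=bot.get_obs();print(o['t'],o['q'],o['tool_pos'],o['orientation'],o['contact_force'])
cv2.imwrite('pics/s1.png',bot.grab_frame('scene')[0][:,:,::-1])"
```

```text
2.1 [-1.25167960e+00  7.61057396e-02  1.52083630e+00 -1.76691851e-04
  1.54291678e+00 -1.42882307e-01] [ 0.20521705 -0.41119775  0.4561059 ] [3.13990163e+00 4.21724541e-04 4.62003454e-01] [-0.10467848 -0.14505891  0.86454574]
```

View pics/s1.png

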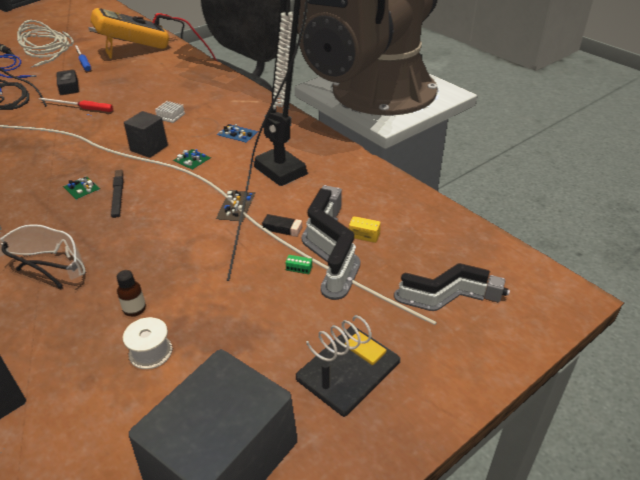

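```bash
python3 - <<'E'
from rig import bot
import cv2,numpy as np
from scipy.optimize import least_squares
D=[([.490899,1.558904,1.091749,-1.214607],[.27849,-.559527,.21466]),([.35821,1.135573,1.636033,-1.21456],[.2787,-.559993,.463055]),([.076106,1.520836,1.542917,-1.25168],[.205217,-.411198,.456106])]
def f(x,full=False):
    L,a,b,r0,c=x;o=[]
    for q,p in D:
        s=q[0]+q[1];S=s+q[2]; r=np.cos(q[3])*p[0]+np.sin(q[3])*p[1]
        o+=[L*np.sin(q[0])+a*np.sin(s)+b*np.cos(s)+r0+.3*np.sin(S)-r, L*np.cos(q[0])+a*np.cos(s)-b*np.sin(s)+c+.3*np.cos(S)-p[2]]
    return o
r=least_squares(f,[.6,.5,0,0,.2]);print(r.x,r.fun)
im=bot.grab_frame("top")[0][:,:,::-1]; cv2.imwrite("pics/t1.png",im)
c=cv2.resize(im[220:460,320:640],(800,600)); cv2.imwrite("pics/t1c.png",np.clip(c*2.0,0,255).astype(np.uint8))
E
```

```text
[5.86082818e-01 4.10939359e-01 4.23409082e-02 4.21390487e-05
 2.24768259e-01] [ 1.68521043e-06  3.56084453e-06  2.80147313e-06  1.69225483e-05
 -4.48649999e-06 -2.04845066e-05]
```

View pics/t1c.png

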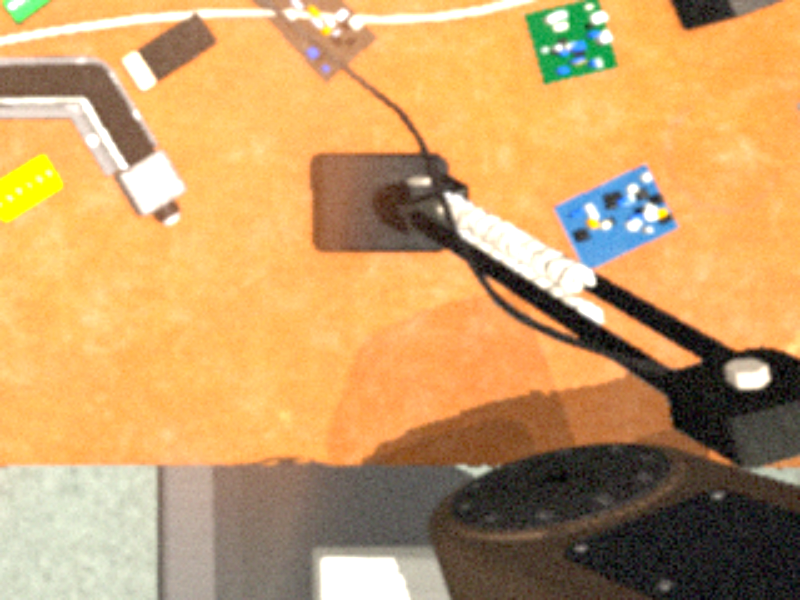

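```bash
python3 - <<'E'
from rig import bot
import numpy as np
d=bot.grab_frame("top")[1];K=bot.calibration("top"); M,R,t=K["mtx"],K["R"],K["t"]; print(M[0],M[1])
for v in range(352,416,5):
    print(v,*[("%.2f,%.2f,%.2f"%tuple(R.T@(np.linalg.inv(M)@[u,v,1]*d[v,u]-t))) for u in range(595,640,6)])
d=bot.grab_frame("scene")[1];K=bot.calibration("scene"); M,R,t=K["mtx"],K["R"],K["t"]
for v in range(0,60,8):
    print(v,*[("%.2f,%.2f,%.2f"%tuple(R.T@(np.linalg.inv(M)@[u,v,1]*d[v,u]-t))) for u in range(270,312,6)])
E
```

```text
[516.79079728   0.         317.22777128] [  0.         516.79079728 235.59609924]
352 0.34,0.09,0.36 0.30,-0.12,-0.00 0.30,-0.12,0.00 0.30,-0.14,0.00 0.30,-0.15,0.00 0.30,-0.16,-0.00 0.30,-0.17,0.00 0.30,-0.18,0.00
357 0.33,0.09,0.36 0.34,0.09,0.37 0.34,0.08,0.38 0.29,-0.14,0.00 0.29,-0.15,0.00 0.29,-0.16,0.00 0.29,-0.17,0.00 0.29,-0.18,0.00
362 0.29,-0.10,-0.00 0.33,0.09,0.37 0.33,0.09,0.39 0.33,0.09,0.40 0.33,0.09,0.40 0.33,0.08,0.41 0.34,0.08,0.41 0.34,0.08,0.41
367 0.33,0.11,0.40 0.33,0.11,0.40 0.33,0.10,0.40 0.33,0.10,0.42 0.33,0.10,0.42 0.33,0.10,0.43 0.33,0.08,0.42 0.33,0.08,0.42
372 0.33,0.12,0.41 0.33,0.11,0.41 0.33,0.11,0.41 0.33,0.11,0.42 0.33,0.10,0.42 0.33,0.10,0.42 0.33,0.09,0.42 0.33,0.09,0.43
377 0.32,0.12,0.42 0.32,0.12,0.42 0.32,0.11,0.42 0.32,0.11,0.43 0.32,0.10,0.43 0.32,0.10,0.43 0.32,0.10,0.43 0.32,0.09,0.43
382 0.32,0.12,0.41 0.32,0.12,0.43 0.32,0.12,0.43 0.32,0.11,0.43 0.32,0.11,0.44 0.32,0.10,0.44 0.32,0.10,0.44 0.40,0.39,0.92
387 0.31,0.12,0.41 0.31,0.12,0.42 0.32,0.12,0.44 0.32,0.12,0.44 0.32,0.11,0.44 0.32,0.11,0.44 0.32,0.10,0.44 0.32,0.10,0.44
392 0.31,0
[... 839 characters left out ...]
.35,0.15,0.31
16 -0.14,-0.67,-0.05 -0.15,-0.65,-0.04 0.37,0.11,0.29 0.36,0.12,0.29 0.35,0.12,0.29 0.26,0.02,0.24 0.35,0.15,0.30
24 -0.15,-0.68,-0.07 -0.15,-0.65,-0.07 0.37,0.11,0.28 0.36,0.11,0.28 0.35,0.12,0.28 0.26,0.02,0.23 0.26,0.03,0.23
32 -0.15,-0.68,-0.10 -0.15,-0.65,-0.09 0.37,0.10,0.26 0.36,0.11,0.26 0.35,0.12,0.26 0.35,0.14,0.27 0.26,0.03,0.21
40 -0.14,-0.68,-0.13 -0.14,-0.65,-0.12 0.37,0.11,0.25 0.35,0.10,0.24 0.35,0.12,0.25 0.36,0.14,0.26 0.26,0.03,0.20
48 -0.13,-0.67,-0.15 -0.14,-0.65,-0.14 0.37,0.11,0.24 0.36,0.11,0.23 0.36,0.13,0.24 -1.12,-1.81,-0.78 0.26,0.03,0.18
56 -0.14,-0.68,-0.18 0.37,0.09,0.22 0.38,0.12,0.23 0.36,0.11,0.22 0.37,0.14,0.23 -1.04,-1.71,-0.77 0.26,0.03,0.16
```

Call:
send_rows(translation=[[0,-0.02,-0.03],[0,-0.025,-0.028],[0,-0.025,-0.028],[0,-0.025,-0.028],[0,-0.025,-0.028],[0,-0.025,-0.028],[0,-0.025,-0.025],[0,-0.025,-0.025],[0,-0.025,-0.025],[0,-0.025,-0.02],[0,-0.025,0],[0,0,0]], twist=[[0,0,0],[0,0,0],[0,0,0],[0,0,0],[0,0,0],[0,0,0],[0,0,0],[0,0,0],[0,0,0],[0,0,0],[0,0,0],[0,0,0]], fingers=[-1,-1,-1,-1,-1,-1,-1,-1,-1,-1,-1,-1])

```text
t: 3.3
tool_pos: [0.0862, -0.1725, 0.7215]
orientation: [3.137, 0.002, 0.461]
contact_force: [0.6, 0.7, -0.0]
opening: 0.0006
grasp_force: 0.0
```

```bash
cat > ob.py <<'E'
from rig import bot
import numpy as np
o=bot.get_obs();[print(k,np.round(o[k],4)) for k in("t","q","tool_pos","orientation","contact_force","opening")]
E
python3 ob.py
```

```text
t 3.3
q [-1.4561e+00 -2.7930e-01  1.1477e+00 -2.0000e-04  2.2680e+00 -3.4690e-01]
tool_pos [ 0.0862 -0.1725  0.7215]
orientation [3.1367e+00 1.9000e-03 4.6140e-01]
contact_force [ 0.5775  0.6895 -0.0158]
opening 0.0006
```

Call:
send_rows(translation=[[0.0153,-0.0024,0],[0.0153,-0.0024,0],[0.0153,-0.0024,0],[0.0153,-0.0024,0],[0.0147,-0.008,0],[0.0147,-0.008,0],[0.0147,-0.008,0],[0.0147,-0.008,0],[0.0111,-0.0125,0],[0.0111,-0.0125,0],[0.0111,-0.0125,0],[0.0111,-0.0125,0],[0,0,0]], twist=[[0,0,0],[0,0,0],[0,0,0],[0,0,0],[0,0,0],[0,0,0],[0,0,0],[0,0,0],[0,0,0],[0,0,0],[0,0,0],[0,0,0],[0,0,0]], fingers=[-1,-1,-1,-1,-1,-1,-1,-1,-1,-1,-1,-1,-1])

```text
t: 4.38
tool_pos: [0.1949, -0.018, 0.7195]
orientation: [-3.141, 0.0, 0.466]
contact_force: [0.7, 0.0, 0.9]
opening: 0.0001
grasp_force: 0.0
```

```bash
python3 ob.py; python3 -c "
from rig import bot
print(bot.get_obs()['effort'])"
```

```text
t 4.3833
q [-4.3620e-01 -2.7430e-01  1.1509e+00  4.0000e-04  2.2659e+00  6.6880e-01]
tool_pos [ 0.1949 -0.018   0.7195]
orientation [-3.1407e+00  3.0000e-04  4.6600e-01]
contact_force [0.7306 0.0175 0.8792]
opening 0.0001
[  2.43190035  -4.91472825 -25.37766695   0.13193549  -0.0709341
   1.45193215]
```

Call:
send_rows(translation=[[0.0061,-0.0157,0],[0.0061,-0.0157,0],[0.0061,-0.0157,0],[0.0061,-0.0157,0],[0.0004,-0.0168,0],[0.0004,-0.0168,0],[0.0004,-0.0168,0],[0.0004,-0.0168,0],[-0.006,-0.0156,0],[-0.006,-0.0156,0],[-0.006,-0.0156,0],[-0.006,-0.0156,0],[-0.006,-0.0156,0],[0,0,0]], twist=[[0,0,0],[0,0,0],[0,0,0],[0,0,0],[0,0,0],[0,0,0],[0,0,0],[0,0,0],[0,0,0],[0,0,0],[0,0,0],[0,0,0],[0,0,0],[0,0,0]], fingers=[-1,-1,-1,-1,-1,-1,-1,-1,-1,-1,-1,-1,-1,-1])

```text
t: 5.55
tool_pos: [0.0968, 0.1667, 0.7195]
orientation: [-3.142, 0.001, 0.466]
contact_force: [0.4, 0.0, 0.2]
opening: 0.0003
grasp_force: 0.0
```

```bash
python3 ob.py; python3 -c "
from rig import bot
print(bot.get_obs()['effort'])"
```

```text
t 5.55
q [ 6.9580e-01 -2.7900e-01  1.1534e+00  3.0000e-04  2.2680e+00  1.8010e+00]
tool_pos [0.0968 0.1667 0.7195]
orientation [-3.1416e+00  8.0000e-04  4.6570e-01]
contact_force [0.376  0.0101 0.2017]
opening 0.0003
[  2.71075644  -4.63858187 -25.47618985   0.08378525  -0.14355187
   1.52526755]
```

Call:
send_rows(translation=[[0.0268,-0.0052,0.0193],[0.0268,-0.0052,0.0193],[0.0268,-0.0052,0.0193],[0.0268,-0.0052,0.0193],[0.0268,-0.0052,0.0193],[0.0268,-0.0052,0.0193],[0.0268,-0.0052,0.0193],[0.0268,-0.0052,0.0193],[0.0268,-0.0052,0.0193],[0.0268,-0.0052,0.0193],[0.0268,-0.0052,0.0193],[0.0268,-0.0052,0.0193],[0.0268,-0.0052,0.0193],[0.0268,-0.0052,0.0193],[0,0,0]], twist=[[0,0,0],[0,0,0],[0,0,0],[0,0,0],[0,0,0],[0,0,0],[0,0,0],[0,0,0],[0,0,0],[0,0,0],[0,0,0],[0,0,0],[0,0,0],[0,0,0],[0,0,0]], fingers=[-1,-1,-1,-1,-1,-1,-1,-1,-1,-1,-1,-1,-1,-1,-1])

```text
t: 6.8
tool_pos: [0.4051, 0.3978, 0.4424]
orientation: [3.139, 0.009, 0.461]
contact_force: [0.6, 0.2, -1.1]
opening: 0.0
grasp_force: 0.0
```

```bash
python3 ob.py; python3 -c "
from rig import bot
print(bot.get_obs()['effort'])"
```

```text
t 6.8
q [ 6.6020e-01  2.6920e-01  1.3139e+00 -3.0000e-04  1.5679e+00  1.7704e+00]
tool_pos [0.4051 0.3978 0.4424]
orientation [3.1394 0.0091 0.4606]
contact_force [ 0.5962  0.2185 -1.137 ]
opening 0.0
[  0.83412034 -55.23756623 -34.1768074    0.06165061  -0.53336682
   0.05863042]
```

Call:
send_rows(translation=[[-0.0027,0.0118,0.031],[-0.0027,0.0118,0.031],[-0.0027,0.0118,0.031],[-0.0027,0.0118,0.031],[-0.0027,0.0118,0.031],[-0.0027,0.0118,0.031],[-0.0027,0.0118,0.031],[-0.0027,0.0118,0.031],[-0.0027,0.0118,0.031],[0,0,0],[0,0,0]], twist=[[0,0,0],[0,0,0],[0,0,0],[0,0,0],[0,0,0],[0,0,0],[0,0,0],[0,0,0],[0,0,0],[0,0,0],[0,0,0]], fingers=[-1,-1,-1,-1,-1,-1,-1,-1,-1,-1,-1])

```text
t: 7.72
tool_pos: [0.4269, 0.2903, 0.1697]
orientation: [3.141, 0.003, 0.46]
contact_force: [0.1, -0.6, 0.4]
opening: 0.0002
grasp_force: 0.0
```

```bash
python3 ob.py; python3 -c "
from rig import bot;import cv2
cv2.imwrite('pics/s2.png',bot.grab_frame('scene')[0][120:320,220:480,::-1].repeat(3,0).repeat(3,1))"
```

```text
t 7.7167
q [ 4.6920e-01  3.9430e-01  1.8737e+00 -1.0000e-04  8.7680e-01  1.5802e+00]
tool_pos [0.4269 0.2903 0.1697]
orientation [3.1415 0.0032 0.4599]
contact_force [ 0.1134 -0.6179  0.4011]
opening 0.0002
```

View pics/s2.png

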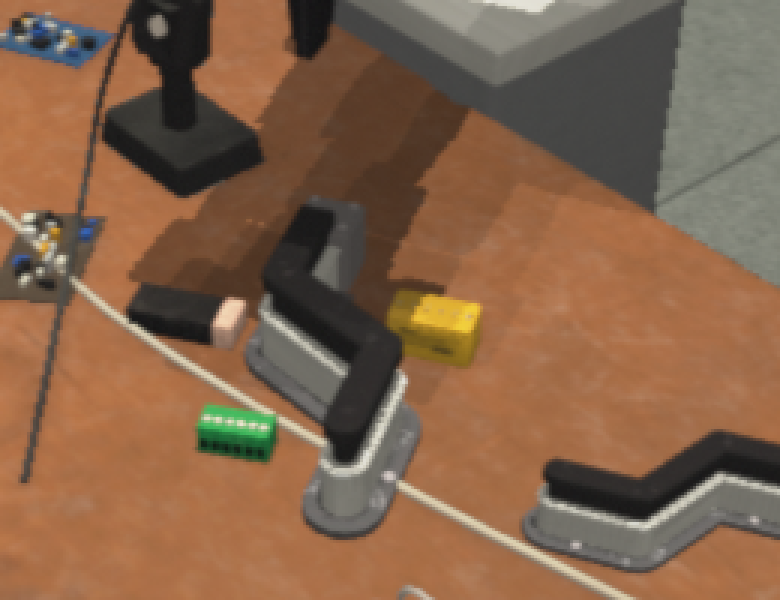

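Call:
send_rows(translation=[[0.0047,0.0005,0.025],[0,0,0.03],[0,0,0.025],[0,0,0.015],[0,0,0],[0,0,0],[0,0,0]], twist=[[0,0,0],[0,0,0],[0,0,0],[0,0,0],[0,0,0],[0,0,0],[0,0,0]], fingers=[-1,-1,-1,-1,-1,-1,-1])

```text
t: 8.35
tool_pos: [0.4315, 0.294, 0.0773]
orientation: [3.142, -0.003, 0.462]
contact_force: [0.5, 0.3, -0.8]
opening: 0.0007
grasp_force: 0.0
```

```bash
python3 ob.py
```

```text
t 8.35
q [ 4.7150e-01  5.3710e-01  1.9473e+00 -1.0000e-04  6.5420e-01  1.5801e+00]
tool_pos [0.4315 0.294  0.0773]
orientation [ 3.1416e+00 -3.0000e-03  4.6220e-01]
contact_force [ 0.5142  0.3224 -0.7908]
opening 0.0007
```

Call:
send_rows(translation=[[0,0.001,0.004],[0,0,0.004],[0,0,0.003],[0,0,0.003],[0,0,0.002],[0,0,0.002],[0,0,0],[0,0,0]], twist=[[0,0,0],[0,0,0],[0,0,0],[0,0,0],[0,0,0],[0,0,0],[0,0,0],[0,0,0]], fingers=[-1,-1,-1,-1,-1,-1,-1,-1])

```text
t: 9.02
tool_pos: [0.4312, 0.2924, 0.0575]
orientation: [3.141, -0.0, 0.462]
contact_force: [-0.9, -0.9, 6.9]
opening: 0.0006
grasp_force: 3.2
```

```bash
python3 ob.py
```

```text
t 9.0167
q [ 4.6910e-01  5.6940e-01  1.9618e+00 -2.0000e-04  6.0990e-01  1.5783e+00]
tool_pos [0.4312 0.2924 0.0575]
orientation [ 3.1415e+00 -5.0000e-04  4.6180e-01]
contact_force [-0.8985 -0.8758  6.9254]
opening 0.0006
```

Call:
send_rows(translation=[[0.005,-0.0005,0],[0.007,-0.0005,0],[0.0075,-0.0005,0],[0.0075,-0.0005,0],[0.0075,-0.0005,0],[0.0075,-0.0005,0],[0.0075,-0.0005,0],[0,0,0],[0,0,0]], twist=[[0,0,0],[0,0,0],[0,0,0],[0,0,0],[0,0,0],[0,0,0],[0,0,0],[0,0,0],[0,0,0]], fingers=[-1,-1,-1,-1,-1,-1,-1,-1,-1])

```text
t: 9.77
tool_pos: [0.4742, 0.3178, 0.0576]
orientation: [3.142, -0.001, 0.462]
contact_force: [1.0, 0.1, 5.9]
opening: 0.0004
grasp_force: 3.1
```

```bash
python3 ob.py
```

```text
t 9.7667
q [ 4.7470e-01  6.1800e-01  1.8383e+00 -2.0000e-04  6.8430e-01  1.5838e+00]
tool_pos [0.4742 0.3178 0.0576]
orientation [ 3.1415e+00 -1.0000e-03  4.6180e-01]
contact_force [0.9593 0.1255 5.8542]
opening 0.0004
```

Call:
send_rows(translation=[[0.0025,-0.0055,0],[0.0029,-0.0062,0],[0.0029,-0.0062,0],[0.0029,-0.0062,0],[0.0029,-0.0062,0],[0.0029,-0.0062,0],[0,0,0],[0,0,0]], twist=[[0,0,0],[0,0,0],[0,0,0],[0,0,0],[0,0,0],[0,0,0],[0,0,0],[0,0,0]], fingers=[-1,-1,-1,-1,-1,-1,-1,-1])

```text
t: 10.43
tool_pos: [0.4727, 0.3584, 0.0577]
orientation: [-3.141, -0.001, 0.462]
contact_force: [-1.4, 3.9, 6.5]
opening: 0.0007
grasp_force: 3.1
```

Call:
send_rows(translation=[[0.0025,-0.0055,0],[0.0029,-0.0062,0],[0.0029,-0.0062,0],[0.0029,-0.0062,0],[0.0029,-0.0062,0],[0.0029,-0.0062,0],[0,0,0],[0,0,0]], twist=[[0,0,0],[0,0,0],[0,0,0],[0,0,0],[0,0,0],[0,0,0],[0,0,0],[0,0,0]], fingers=[-1,-1,-1,-1,-1,-1,-1,-1])

```text
t: 11.1
tool_pos: [0.4716, 0.3987, 0.0577]
orientation: [-3.141, -0.001, 0.462]
contact_force: [-2.0, 2.7, 6.0]
opening: 0.0006
grasp_force: 3.1
```

```bash
python3 ob.py; python3 - <<'E'
from rig import bot
import cv2
cv2.imwrite('pics/t3.png',cv2.resize(bot.grab_frame('top')[0][180:320,270:450,::-1],None,fx=4,fy=4))
E
```

```text
t 11.1
q [5.9470e-01 6.6660e-01 1.7179e+00 5.0000e-04 7.5630e-01 1.7032e+00]
tool_pos [0.4716 0.3987 0.0577]
orientation [-3.1412e+00 -8.0000e-04  4.6200e-01]
contact_force [-2.0085  2.7179  5.9921]
opening 0.0006
```

View pics/t3.png

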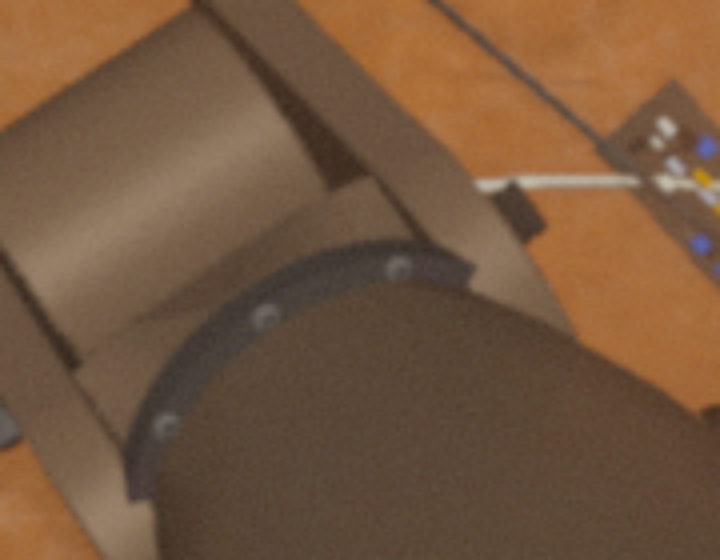

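Call:
send_rows(translation=[[0.005,-0.0005,0],[0.007,-0.0005,0],[0.0075,-0.0005,0],[0.0075,-0.0005,0],[0.0075,-0.0005,0],[0.0075,-0.0005,0],[0.0075,-0.0005,0],[0,0,0],[0,0,0],[0,0,0]], twist=[[0,0,0],[0,0,0],[0,0,0],[0,0,0],[0,0,0],[0,0,0],[0,0,0],[0,0,0],[0,0,0],[0,0,0]], fingers=[-1,-1,-1,-1,-1,-1,-1,-1,-1,-1])

```text
t: 11.98
tool_pos: [0.5149, 0.4235, 0.0579]
orientation: [-3.142, -0.002, 0.462]
contact_force: [-0.2, 0.3, 6.3]
opening: 0.0
grasp_force: 3.1
```

Call:
send_rows(translation=[[0,0,-0.01],[0,0,-0.03],[0,0,-0.035],[0,0,-0.035],[0,0,-0.035],[0,0,-0.035],[0,0,0],[0,0,0],[0,0,0]], twist=[[0,0,0],[0,0,0],[0,0,0],[0,0,0],[0,0,0],[0,0,0],[0,0,0],[0,0,0],[0,0,0]], fingers=[-1,-1,-1,-1,-1,-1,-1,-1,-1])

```text
t: 12.73
tool_pos: [0.5139, 0.4229, 0.2368]
orientation: [3.141, 0.001, 0.462]
contact_force: [-0.4, -0.9, -0.4]
opening: 0.0003
grasp_force: 0.0
```

```bash
python3 ob.py; python3 - <<'E'
from rig import bot
import numpy as np
im,d=bot.grab_frame("scene");K=bot.calibration("scene"); M,R,t=K["mtx"],K["R"],K["t"]
for n in["edge_rail","mark_start","mark_middle","mark_end","relay","terminal","battery"]:
    for r in bot.landmark_of("scene",n)[:3]:
        u,v=r["xy"]; print(n,round(r["p"],2),np.round(r["xy"]),np.round(R.T@(np.linalg.inv(M)@[u,v,1]*d[int(v),int(u)]-t),3))
E
```

```text
t 12.7333
q [ 5.8940e-01  5.3180e-01  1.4225e+00 -1.0000e-04  1.1885e+00  1.6984e+00]
tool_pos [0.5139 0.4229 0.2368]
orientation [3.1414e+00 1.2000e-03 4.6180e-01]
contact_force [-0.435  -0.9014 -0.4043]
opening 0.0003
edge_rail 0.81 [328. 253.] [0.485 0.369 0.009]
edge_rail 0.64 [445. 297.] [0.417 0.557 0.01 ]
mark_start 0.72 [482. 271.] [0.362 0.575 0.043]
mark_start 0.64 [321. 192.] [0.434 0.289 0.061]
mark_middle 0.65 [332. 221.] [0.471 0.362 0.063]
mark_middle 0.57 [451. 274.] [0.402 0.55  0.043]
mark_middle 0.54 [314. 212.] [0.479 0.324 0.063]
mark_end 0.95 [410. 278.] [0.455 0.518 0.044]
mark_end 0.89 [334. 252.] [0.517 0.421 0.065]
relay 0.95 [365. 237.] [0.41  0.375 0.005]
terminal 0.64 [301. 273.] [ 0.542  0.369 -0.001]
```

Everything is in place, the cap is back up, and the arm is clear.

```bash
python3 -c "
from rig import bot
print(bot.job_done())"
```

```text
the job is handed in; nothing more can be done
None
```

I pressed the larger strip's cap about 6 mm (about 6–7 N, well short of its stop), slid from the connector-box end round both bends to the plain end, then lifted clear. The cap sprang back up and the unit had not visibly moved. The last check found the relay and terminal block in place but did not pick up the battery. The job is handed in; no verdict came back.

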